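# Hang the measuring cup on the drip rail and open the safety cap of the cleaner bottle

## Task

The steel measuring cup stands mouth down over the cap of the cleaner bottle: take it off and hang it by its hook over the flat bar of the drip rail, still mouth down so that it can drain, and let go of it. Then open the bottle's child-safe cap: push the cap down against its spring, keep it down while you twist it anticlockwise until it is free, and lift it off. Finish still holding the cap level over the open neck, about 5 cm clear of it, with the bottle standing where it stood; do not lift or tip the bottle, do not drop the cup or the cap, and leave the other things where they are.

Things in the scene. Friction and masses are not known exactly. Their poses are not given: they have to be found in the camera images.
- bottle: Round white cleaner bottle, blank label, loose, 0.5 to 0.95 kg, 92 mm wide up to 88 mm high; the shoulder slopes in to 52 mm wide at 112 mm; the cap's top is 161 mm up, the top of the cup on it 164 mm. Origin: middle of the underside, z up. It stands free on the bench; its weight and the push on the cap keep it from turning.
- mouth (a point): Middle of the bottle neck's open mouth (neck 23 mm wide), 148 mm above the bottle's underside, on its axis.
- cap: Grey ribbed push-and-turn cap, 42 mm in diameter (43 over the ribs), 28 mm tall, 45 g, a loose part locked on the neck by three inner lugs. Origin: middle of its lower edge, z up; seated it is 133 mm above the bottle's underside. Without the push it turns only 0.09 rad, and lifting it takes the bottle along.
- cap_top (a point): Middle of the cap's top, 28 mm above its lower edge. To open: push down 3.5 mm or more (4.5 is good, hard stop at 5.5 mm), keep it down and turn anticlockwise seen from above (growing yaw) by 0.8 to 1.4 rad (1.05 is the middle, a stop comes at about 1.5); then it lifts straight off.
- cap_spring (a joint): How far the cap is pushed down against its inner spring (m): 0 at rest or when lifted off, 0.0055 at most. The push is about 5 N to begin, 10.5 N at 0.0035, 12 N at 0.0045, 13.5 N at 0.0055.
- cup: Small steel measuring cup, loose, 60 g, upside down over the cap, its base resting on the cap's top. Outside diameter 54 mm (56 at the rim), height 45 mm. Origin: middle of the open mouth (its lower edge now), z up; the base is at z = 45 mm. A strap hook, 18 mm wide, points along the cup's +x, reaching 55 mm from its axis.
- hook (a point): Top of the slot in the cup's hook: 35.5 mm from the cup's axis along its +x, 40 mm above the mouth; it rests on the bar's top edge (the hung cup leans about 0.3 rad). The slot between wall and strap is 17 mm wide here, flares to 22 mm and is open below; the strap turns down 28 mm. Axes as the cup's.
- rail: Dark steel drip rail, fixed to the bench: a straight flat bar 12 mm thick (x), 260 mm long (y) and 30 mm tall on two legs at y = +-112 mm, over a tray 104 x 270 mm with a 16 mm rim. Origin: on the bench under the bar's middle; the bar runs along its y. The bar's top is 200 mm above the bench.
- rail_top (a point): Middle of the bar's top edge, 200 mm above the bench. y runs along the bar, x across it, away from the robot.
- honey_jar: Bystander: glass jar with a grey lid, 60 mm wide, 101 mm tall. Origin: underside.
- mill: Bystander: turned wooden mill, 58 mm wide, 170 mm tall. Origin: underside.
- tall_tin: Bystander: food tin, 57 mm wide, 72 mm tall. Origin: underside.
- short_tin: Bystander: food tin, 75 mm wide, 58 mm tall. Origin: underside.
- oil_bottle: Bystander: clear glass oil bottle, 61 mm wide, 280 mm tall. Origin: underside.
There are look-alikes about, which are no part of the job. Leave any pink or yellow look-alike of the cup alone.

How it is judged:
On the way, in this order (a step that is already met when the one before it is completed fails the run):
1. the cup hangs mouth down by its hook on the bar of the rail, let go, while the cap is still on the bottle (x of hook in the frame of rail_top between -0.012 and 0.012 m and y of hook in the frame of rail_top between -0.12 and 0.12 m and z of hook in the frame of rail_top between -0.008 and 0.012 m and angle between cup's own z axis and vertical below 0.5 rad and contact force between cup and rail above 0.15 N and contact force between cup and the arm below 0.05 N and contact force between cup and the fingers below 0.05 N and linear speed of cup below 0.05 m/s and height (world z) of bottle below 0.008 m and angle between bottle's own z axis and vertical below 0.06 rad and z of cap in the frame of bottle below 0.138 m), for 0.3 s.
2. the cap is pushed down on the neck at least 3 mm against its spring (value of joint cap_spring above 0.003 m and z of cap in the frame of bottle below 0.1302 m and height (world z) of bottle below 0.008 m and angle between bottle's own z axis and vertical below 0.06 rad), for 0.1 s.
3. the cap is free of the neck and held above it (z of cap in the frame of bottle above 0.153 m and contact force between cap and the fingers above 1 N and height (world z) of bottle below 0.008 m and angle between bottle's own z axis and vertical below 0.06 rad), for 0.2 s.
At the end, for the whole second after the job is handed in: Cap held still and level (0.3 rad), lower edge 20 to 150 mm above the mouth, within 35 mm of its axis, off the bottle; bottle upright (0.06 rad), within 60 mm of its first place; cup untouched, at rest on the bar by its hook (slot top within 12 mm across), mouth down (0.5 rad) (z of cap in the frame of mouth between 0.02 and 0.15 m and horizontal distance between cap and mouth below 0.035 m and angle between cap's own z axis and vertical below 0.3 rad and contact force between cap and the fingers above 1 N and contact force between cap and bottle below 0.05 N and linear speed of cap below 0.03 m/s and distance of bottle from where it was at the start of the episode below 0.06 m and height (world z) of bottle below 0.008 m and angle between bottle's own z axis and vertical below 0.06 rad and x of hook in the frame of rail_top between -0.012 and 0.012 m and y of hook in the frame of rail_top between -0.12 and 0.12 m and z of hook in the frame of rail_top between -0.008 and 0.012 m and angle between cup's own z axis and vertical below 0.5 rad and contact force between cup and rail above 0.15 N and contact force between cup and the arm below 0.05 N and contact force between cup and the fingers below 0.05 N and linear speed of cup below 0.05 m/s); the arm keeps its last pose, push and grip.
It fails at once if the bottle is lifted off the bench or tipped by more than 0.25 rad (height (world z) of bottle above 0.015 m or angle between bottle's own z axis and vertical above 0.25 rad).
It fails at once if the cup or the cap is dropped (lower than 80 mm above the bench) (height (world z) of any of cup, cap below 0.08 m).
It fails at once if a bystander is moved by more than 40 mm (distance of any of honey_jar, mill, tall_tin, short_tin, oil_bottle from where it was at the start of the episode above 0.04 m).
It also fails if it takes over 58 s, if anything falls off the work surface, if the arm or the gripper's body presses on something with over 40 N, if the wrist force passes 120 N, or if a joint passes its speed limit or range.

## Robot

A 7-joint arm with a two-finger parallel gripper is mounted at the origin on a cart in front of the work surface, level with it; the furniture and walls round the work are solid. World frame = base frame: x ahead of the robot, y to its left, z up, the work surface at z = 0. Lengths are in m, angles in rad, forces in N, time in s.
With the tool pointing down it reaches from about 0.4 to 0.925 m from the base axis. Payload 4.1 kg.
Tool frame: the origin (TCP) lies on the mounting face of the last link; the fingertips stand 173 mm ahead of it and the grasp point (between the pads) lies 155 mm ahead of it; z points along the fingers, y is the line along which they close (so a half turn about z gives the same grasp; the last joint's range is limited). The gripper opens to 85 mm and grips with 20 to 120 N. Pads are 22 mm wide; open, the fingers measure 114 mm over their backs; the gripper's body (76 mm by 85 mm) begins 54 mm behind the grasp point. The pads swing forward as they close: fully open they stand 13 mm farther back than shut.
Start: joints at [-1.259, 0.398, 0.045, 1.537, -0.019, 1.207, -0.051], TCP at [0.26, 0.596, 0.405] pointing down, gripper open.
Joint ranges: [-2.82, 2.82], [-0.49, 2.23], [-1.37, 1.46], [0, 2.46], [-1.36, 4.5], [0.23, 2], [-2.94, 2.94]. Speed limits (rad/s): [2.57, 2.57, 3.14, 3.14, 3.14, 3.14, 3.14].

## Interface

Orientations are given as a unit quaternion [w, x, y, z].
In Python, from plant import ctrl gives the robot as it stands.
- The arm moves only by the shell command python3 -m handwheel 'ROWS'. ROWS is JSON, a list of rows, each an object with "grip": the finger opening in cm, from 0 to 8.54; "delta_pos": the shift along the tool's x, y, z in cm, a list of three; "twist": the turn about the tool's z in degrees. In form: [{"grip": grip, "delta_pos": [x, y, z], "twist": twist}, ...]. A call has 1 to 12 rows; each row is the pose to reach, as a shift and turn from the pose commanded when the call began, along the tool's axes at that moment; what a row does not reach only later rows make up. A row lasts 1/10 s, in which the tool goes at most 50 mm and 8.59 degrees, less where a joint would pass 70% of its speed; a pose out of reach is approached as far as the arm can. A call with a gripper value outside its range is refused whole. The fingers move at their own pace and stop on an object; the grip force is fixed at half the most. Time passes only in rows, so rows that repeat a pose let the fingers close. It gives the time, the measured TCP pose, the force, the opening and the grip force at its end, in the units of the state.
- ctrl.sense(): the state, without advancing time (a new reading comes with each control period).
- ctrl.camera(name): name is "scene" or "top"; returns the picture (480x640x3 uint8, red, green, blue); there is no depth.
- ctrl.camera_info(name): a dict with "fx", "fy", "cx", "cy" (pixels), "D" ([k1, k2, p1, p2, k3] as OpenCV has them; the pictures are not rectified), "position" and "rotation" of the camera in the world. Camera axes: x right, y down, z forward; pixel columns grow to the right and rows downward; lengths in m; the calibration is good to about 2 mm. A picture is of the moment at which its call begins. camera_info takes no time and is no camera call.
- ctrl.hand_in(): hands the job in; it is judged then, once.
The state is a dict: "clock": time; "joint_positions": joint angles; "joint_vel": joint speeds; "joint_efforts": joint torques, N m; "position": TCP position; "eef_rot": TCP orientation; "contact_force": force on the tool from outside, world axes, zero at the start; "ft_torque": the same for the moment, N m; "width": finger opening in m; "gripper_force": force on a finger pad.
Only numpy, scipy, OpenCV 4.12 (cv2) and the standard library are available. Lean on these libraries where they do the work, as an engineer would, in place of code of your own. Each camera call takes 0.05 s, during which the arm holds its last target. There are 200 camera calls.

## Working session

There is one attempt and no reset: what is moved stays moved. The work goes in short steps, Python scripts to look and compute and a shell command to move; the robot and the scene stay as the last step left them, time stands still between calls to the robot, and variables do not carry over. Pictures are saved under pics/ and viewed, at most 10 in all, crops included, and the job is handed in when it is done.

```bash
mkdir -p pics; ls; python3 - <<'E'
from plant import ctrl
import cv2
for n in("scene","top"):
    cv2.imwrite(f"pics/{n}0.png",ctrl.camera(n)[:,:,::-1]); print(n,ctrl.camera_info(n))
print(ctrl.sense())
E
```

```text
pics
scene {'fx': 577.0743750719492, 'fy': 577.0743750719492, 'cx': 308.2416560330562, 'cy': 231.9081681919633, 'D': array([-0.19315144,  0.        ,  0.        ,  0.        ,  0.        ]), 'position': array([-0.18589762, -0.51172208,  1.25113921]), 'rotation': array([-0.3334524 ,  0.86287846, -0.35433965,  0.13672483])}
top {'fx': 529.6668902075959, 'fy': 529.6668902075959, 'cx': 323.9419084053414, 'cy': 240.20431991777724, 'D': array([0.04948359, 0.        , 0.        , 0.        , 0.        ]), 'position': array([0.24080966, 0.20301896, 1.4290859 ]), 'rotation': array([-0.08470138,  0.70692005, -0.69772703,  0.07916251])}
{'clock': 0.1, 'joint_positions': array([-1.25896784,  0.39909684,  0.04497625,  1.53775164, -0.01870552,
        1.20691745, -0.05066507]), 'joint_vel': array([ 5.97994744e-04, -3.68872577e-03,  1.13591500e-03, -4.04580067e-03,
       -5.46481730e-05, -1.13161226e-03, -8.64400567e-04]), 'joint_efforts': array([ 3.71897797e-03, -4.76266193e+01,  1.37028158e+00, -2.54948723e+01,
        1.19349160e-02,  4.99253132e-03,  6.65485629e-06]), 'position': array([0.25940936, 0.59569688, 0.40378062]), 'eef_rot': array([-1.33388843e-04,  2.03874540e-01,  9.78996631e-01, -8.66137591e-04]), 'contact_force': array([-0.86126052,  0.13121444,  0.4179008 ]), 'ft_torque': array([-0.00818743, -0.01180749, -0.03226498]), 'gripper_force': 0.0, 'width': 0.08571605208973235}
```

View pics/scene0.png

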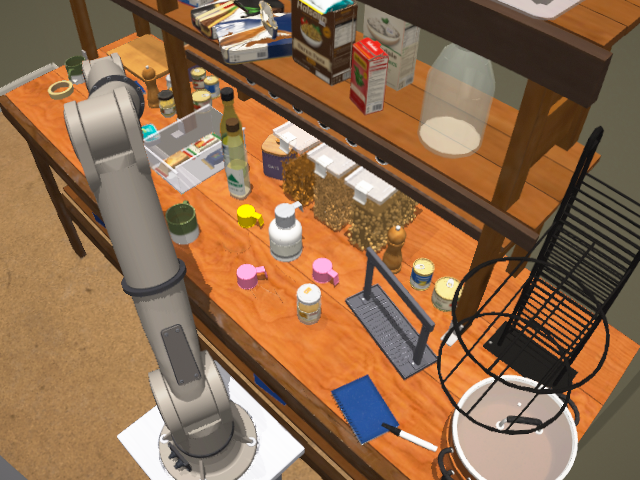

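View pics/top0.png

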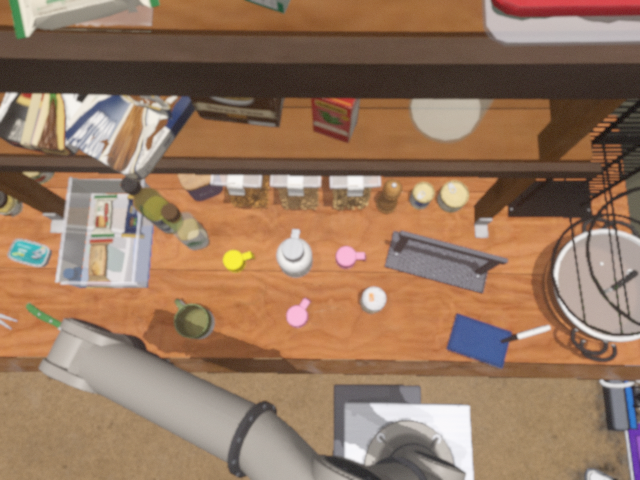

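The scene picture shows the bottle at about (286,240) with the steel cup on it (285,213). In the top view the cup is at (293,250) with its hook pointing up, towards (295,233).

Things that could be taken for the cup:
- Steel cup on the bottle: scene (285,213), top (293,250). This one matches the description, so I choose it.
- Yellow look-alike: scene (248,215), top (235,260).
- Pink look-alike 1: scene (247,275), top (298,313).
- Pink look-alike 2: scene (323,270), top (348,257).

The rail's bar runs from scene (372,252) to (430,325), and from top (393,238) to (503,262). Next is a close crop to check the choice.

```bash
cat > h.py <<'E'
import numpy as np, cv2
from plant import ctrl
from scipy.spatial.transform import Rotation as R
def rot(q): return R.from_quat([q[1],q[2],q[3],q[0]]).as_matrix()
I={n:ctrl.camera_info(n) for n in("scene","top")}
def K(i): return np.array([[i['fx'],0,i['cx']],[0,i['fy'],i['cy']],[0,0,1]])
def ray(n,p):
    i=I[n]; u=cv2.undistortPoints(np.array([[p]],float),K(i),i['D'])[0,0]
    d=rot(i['rotation'])@[u[0],u[1],1]; return i['position'],d/np.linalg.norm(d)
def proj(n,X):
    i=I[n]; M=rot(i['rotation']).T
    return cv2.projectPoints(np.atleast_2d(np.array(X,float)),cv2.Rodrigues(M)[0],-M@i['position'],K(i),i['D'])[0][:,0]
def atz(n,p,z):
    o,d=ray(n,p); return o+d*(z-o[2])/d[2]
def tri(ps,pt):
    o1,d1=ray("scene",ps);o2,d2=ray("top",pt)
    A=np.array([d1,-d2]).T; s=np.linalg.lstsq(A,o2-o1,rcond=None)[0]
    a,b=o1+s[0]*d1,o2+s[1]*d2; return (a+b)/2,np.linalg.norm(a-b)
def crop(img,x,y,w,h,s): return cv2.resize(img[y:y+h,x:x+w],(w*s,h*s),interpolation=cv2.INTER_CUBIC)
E
python3 - <<'E'
from h import *
s=cv2.imread("pics/scene0.png");t=cv2.imread("pics/top0.png")
a=np.hstack([crop(s,255,190,66,75,6),crop(t,260,215,66,75,6)])
b=np.hstack([crop(s,339,240,99,75,4),crop(t,383,220,99,75,4)])
out=np.zeros((750,792,3),np.uint8);out[:450]=a;out[450:]=b
cv2.imwrite("pics/c1.png",out[:600])
E
```

```text
(no output)
```

View pics/c1.png

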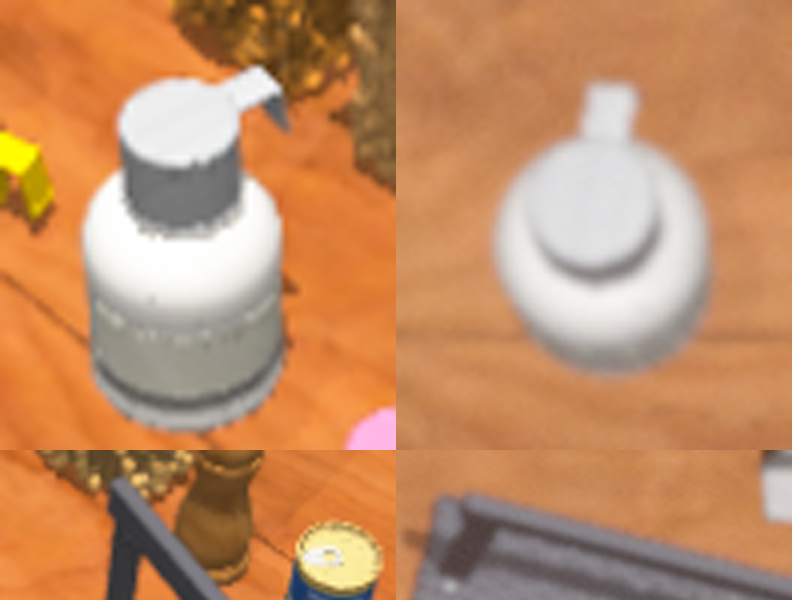

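The crop shows the plain steel cup, mouth down on the white bottle. Its base centre is at scene (285.0,210.3) and top (292.7,248.7), and the hook tip is at scene (300.3,204.2) and top (296,229.7). The choice is right. Next come the rail ends.

```bash
python3 - <<'E'
from h import *
s=cv2.imread("pics/scene0.png");t=cv2.imread("pics/top0.png")
a=crop(s,350,240,90,140,4); b=crop(t,380,223,130,70,3)
out=np.zeros((560,760,3),np.uint8);out[:560,:360]=a;out[:210,365:755]=b
cv2.imwrite("pics/c2.png",out)
print(tri((285-.42,210.3-.42),(292.7-.42,248.7-.42)),tri((300.3-.42,204.2-.42),(296-.42,229.7-.42)))
E
```

```text
(array([0.51932799, 0.29223751, 0.16227903]), np.float64(0.0005302434782828688)) (array([0.56948483, 0.28596158, 0.15428356]), np.float64(0.0004139108021822824))
```

View pics/c2.png

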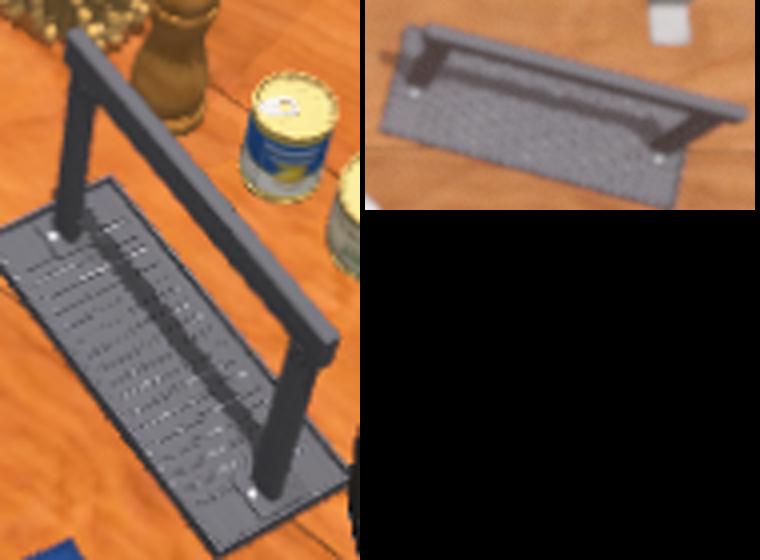

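The bar's top edge runs from scene (368,248) to (432.5,325), and from top (401,232.7) to (507,260.7). I'll triangulate these ends and check by overlaying a wireframe model.

```bash
cat > fit.py <<'E'
from h import *
L,e1=tri((368,248),(401-.3,232.7-.3)); Rr,e2=tri((432.3,325),(507-.3,260.7-.3))
print(L,e1,Rr,e2,np.linalg.norm(L-Rr),(L+Rr)/2, np.arctan2(-(L-Rr)[0],(L-Rr)[1]))
def wire(img,n,c,yaw,z0,z1,hx,hy,s,x0,y0,col):
    P=[]
    Rz=R.from_euler('z',yaw).as_matrix()
    for z in(z0,z1):
        q=[np.array([c[0],c[1],0])+Rz@[a*hx,b*hy,0]+[0,0,z] for a,b in((-1,-1),(1,-1),(1,1),(-1,1))]
        p=(proj(n,q)-[x0,y0]+.5)*s-.5
        cv2.polylines(img,[np.round(p).astype(int)],True,col,1)
def draw(c,yaw,cup,cy,out):
    s=cv2.imread("pics/scene0.png");t=cv2.imread("pics/top0.png")
    ims=[]
    for n,im,(x,y,w,h,k) in(("scene",s,(350,240,90,140,4)),("top",t,(380,223,130,90,3))):
        a=crop(im,x,y,w,h,k)
        wire(a,n,c,yaw,.17,.2,.006,.13,k,x,y,(0,255,0)); wire(a,n,c,yaw,0,.016,.052,.135,k,x,y,(0,255,255)); ims.append(a)
    for n,im,(x,y,w,h,k) in(("scene",s,(260,190,60,70,6)),("top",t,(270,220,60,60,6))):
        a=crop(im,x,y,w,h,k)
        Rz=R.from_euler('z',cy).as_matrix(); th=np.linspace(0,2*np.pi,60)
        for r,z in((.027,.164),(.028,.119),(.046,.0)):
            q=np.array([cup[0]+r*np.cos(th),cup[1]+r*np.sin(th),0*th+z]).T
            cv2.polylines(a,[np.round((proj(n,q)-[x,y]+.5)*k-.5).astype(int)],True,(0,0,255),1)
        q=[np.array([cup[0],cup[1],.161])+Rz@[u,v,0] for u,v in((.027,.009),(.055,.009),(.055,-.009),(.027,-.009))]
        cv2.polylines(a,[np.round((proj(n,q)-[x,y]+.5)*k-.5).astype(int)],False,(255,0,0),1); ims.append(a)
    o=np.zeros((560,770,3),np.uint8)
    o[:560,:360]=ims[0];o[:270,365:755]=ims[1]
    o2=np.zeros((425,770,3),np.uint8);o2[:420,:360]=ims[2];o2[:360,365:725]=ims[3]
    o=np.vstack([o,o2]); cv2.imwrite(out,cv2.resize(o,None,fx=.6,fy=.6,interpolation=cv2.INTER_AREA))
E
python3 - <<'E'
from fit import *
d=L-Rr; m=(L+Rr)/2; draw(m,np.arctan2(-d[0],d[1]),(.5193,.2922),-.124,"pics/w1.png")
E
```

```text
[0.55344558 0.03144806 0.19607328] 0.000981225933291193 [ 0.4882241  -0.21527904  0.1955013 ] 0.0018567690968060578 0.25520272501187674 [ 0.52083484 -0.09191549  0.19578729] -0.25843515427109415
```

View pics/w1.png

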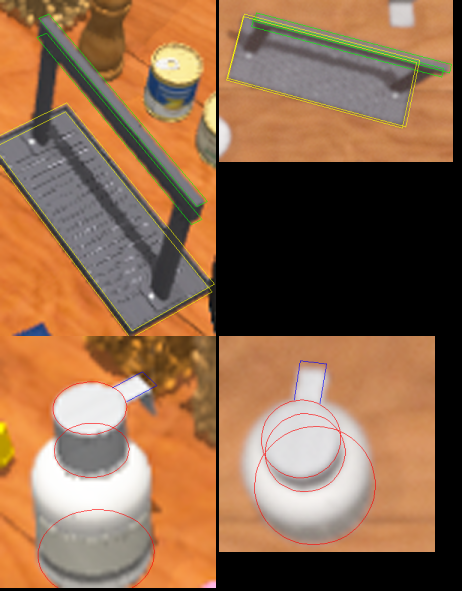

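The wireframes match the rail, cup and bottle well in both views. Now I'll work out the first move, the clearances to the shelf beam and the oil bottle, and the cup's yaw.

```bash
cat >> h.py <<'E'
def go(p,yaw_y=None):
    "delta in cm in tool axes, twist deg; yaw_y = world angle of tool y"
    s=ctrl.sense(); M=rot(s['eef_rot']); d=M.T@(np.array(p)-s['position'])*100
    a=np.arctan2(M[1,1],M[0,1]); tw=None if yaw_y is None else -np.degrees((yaw_y-a+np.pi/2)%np.pi-np.pi/2)
    print("delta",d.round(2),"twist",tw,"yaw_y",a,"tilt",np.degrees(np.arccos(-M[2,2])))
E
python3 - <<'E'
from h import *
go([.519,.292,.42],np.pi/2-.124)
for z in(.5,.6,.3,.4,.2):
    P=atz("top",(300,170),z); print("beam",z,P.round(3),proj("scene",P).round(0))
for z in (.28,.2,.05): print("oil",atz("top",(188,232),z).round(3),proj("scene",atz("top",(172,214),z)).round(0))
# hook yaw from pixel pairs and from each view
for n,p in(("top",(296-.42,229.7-.42)),("scene",(300.3-.42,204.2-.42))):
    d=atz(n,p,.161)-[.5193,.2922,.161]; print(d, np.arctan2(d[1],d[0]))
E
```

```text
delta [-35.92 -17.49  -1.59] twist -16.422584375027114 yaw_y 1.160168157764098 tilt 0.10042216788131586
beam 0.5 [0.594 0.258 0.5  ] [[315.  97.]]
beam 0.6 [0.556 0.252 0.6  ] [[304.  66.]]
beam 0.3 [0.67 0.27 0.3 ] [[331. 148.]]
beam 0.4 [0.632 0.264 0.4  ] [[324. 124.]]
beam 0.2 [0.708 0.276 0.2  ] [[338. 169.]]
oil [0.528 0.518 0.28 ] [[231. 123.]]
oil [0.548 0.54  0.2  ] [[235. 138.]]
oil [0.585 0.581 0.05 ] [[240. 163.]]
[ 4.82739898e-02 -6.56722374e-03  2.77555756e-17] -0.1352105854781287
[ 4.57541240e-02 -1.12068445e-02  2.77555756e-17] -0.24020715128515555
```

```bash
python3 -m handwheel '[{"grip":8.5,"delta_pos":[-2,-1,0],"twist":-1},{"grip":8.5,"delta_pos":[-5,-2.5,0],"twist":-2.5},{"grip":8.5,"delta_pos":[-9,-4.5,0],"twist":-4},{"grip":8.5,"delta_pos":[-13,-6.5,0],"twist":-6},{"grip":8.5,"delta_pos":[-17,-8.5,0],"twist":-8},{"grip":8.5,"delta_pos":[-21,-10.3,0],"twist":-10},{"grip":8.5,"delta_pos":[-25,-12.2,0.1],"twist":-12},{"grip":8.5,"delta_pos":[-29,-14.2,0.2],"twist":-14},{"grip":8.5,"delta_pos":[-32,-15.8,0.3],"twist":-15},{"grip":8.5,"delta_pos":[-34.5,-16.9,0.4],"twist":-16},{"grip":8.5,"delta_pos":[-35.9,-17.5,0.4],"twist":-16.1},{"grip":8.5,"delta_pos":[-35.9,-17.5,0.4],"twist":-16.1}]'
python3 - <<'E'
from h import *
go([.5193,.2922,.30],np.pi/2-.13); print(ctrl.sense()['joint_positions'].round(2))
t=ctrl.camera("top")[:,:,::-1]; s=ctrl.camera("scene")[:,:,::-1]
cv2.imwrite("pics/a1.png",np.hstack([crop(s,225,100,130,195,3),crop(t,225,130,130,195,3)]))
E
```

```text
clock: 1.3
position: [0.5201, 0.2901, 0.4004]
eef_rot: [0.0, 0.067, 0.998, -0.001]
contact_force: [-0.2, -0.4, 1.3]
width: 0.0854
gripper_force: 0.0
delta [ 0.11  0.21 10.04] twist -0.23890872851899386 yaw_y 1.436626582870487 tilt 0.06542215143018376
[-0.72  0.31  0.17  1.68 -0.06  1.16  0.91]
```

View pics/a1.png

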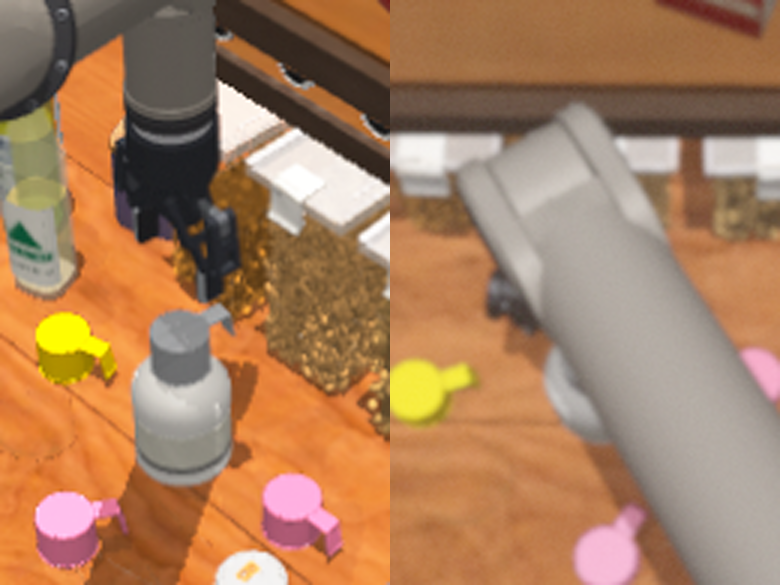

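The gripper hangs straight above the cup (cup at about scene crop (182,330)), and nothing has been disturbed. Descending.

```bash
python3 -m handwheel '[{"grip":8.5,"delta_pos":[0,0,1],"twist":0},{"grip":8.5,"delta_pos":[0,0,3],"twist":0},{"grip":8.5,"delta_pos":[0,0,5],"twist":0},{"grip":8.5,"delta_pos":[0,0,7],"twist":0},{"grip":8.5,"delta_pos":[0,0,8],"twist":0},{"grip":8.5,"delta_pos":[0,0,9],"twist":0},{"grip":8.5,"delta_pos":[0,0,9.8],"twist":0},{"grip":8.5,"delta_pos":[0,0,10],"twist":0},{"grip":8.5,"delta_pos":[0,0,10],"twist":0},{"grip":8.5,"delta_pos":[0,0,10],"twist":0}]'
python3 -c "
from h import *
go([.5193,.2922,.30],np.pi/2-.13)"
```

```text
clock: 2.4
position: [0.5191, 0.2923, 0.3014]
eef_rot: [0.001, 0.065, 0.998, 0.0]
contact_force: [0.9, -0.0, 0.4]
width: 0.0849
gripper_force: 0.0
delta [-0.02 -0.01  0.14] twist 0.011404701658800802 yaw_y 1.4409953763890504 tilt 0.08007958348902021
```

```bash
python3 -m handwheel '[{"grip":7,"delta_pos":[0,0,0],"twist":0},{"grip":6.2,"delta_pos":[0,0,0],"twist":0},{"grip":5.6,"delta_pos":[0,0,0],"twist":0},{"grip":5,"delta_pos":[0,0,0],"twist":0},{"grip":5,"delta_pos":[0,0,0],"twist":0},{"grip":5,"delta_pos":[0,0,0],"twist":0},{"grip":5,"delta_pos":[0,0,0],"twist":0},{"grip":5,"delta_pos":[0,0,0],"twist":0}]'
```

```text
clock: 3.2
position: [0.5189, 0.2923, 0.3011]
eef_rot: [0.0, 0.065, 0.998, 0.0]
contact_force: [-0.9, 0.3, 4.9]
width: 0.0529
gripper_force: 62.3
```

```bash
python3 -m handwheel '[{"grip":5,"delta_pos":[0,0,-0.5],"twist":0},{"grip":5,"delta_pos":[0,0,-1],"twist":0},{"grip":5,"delta_pos":[0,0,-2],"twist":0},{"grip":5,"delta_pos":[0,0,-3],"twist":0},{"grip":5,"delta_pos":[0,0,-4.5],"twist":0},{"grip":5,"delta_pos":[0,0,-6],"twist":0},{"grip":5,"delta_pos":[0,0,-7.5],"twist":0},{"grip":5,"delta_pos":[0,0,-9],"twist":0},{"grip":5,"delta_pos":[0,0,-9.8],"twist":0},{"grip":5,"delta_pos":[0,0,-10],"twist":0},{"grip":5,"delta_pos":[0,0,-10],"twist":0}]'
python3 - <<'E'
from h import *
s=ctrl.sense();print(s['width'],s['gripper_force'],s['contact_force'])
u=np.array([np.cos(-.258),np.sin(-.258)]); m=np.array([.5208,-.0919])
c=m-.0355*u; print(c)
go([*c,.40],np.pi/2-.258)
t=ctrl.camera("top")[:,:,::-1]; s=ctrl.camera("scene")[:,:,::-1]
cv2.imwrite("pics/a2.png",np.hstack([crop(s,225,100,130,195,3),crop(t,225,130,130,195,3)]))
E
```

```text
clock: 4.3
position: [0.5188, 0.2921, 0.401]
eef_rot: [0.0, 0.065, 0.998, 0.0]
contact_force: [0.5, -0.6, -1.4]
width: 0.0531
gripper_force: 62.8
0.05305216334772177 62.7670805901289 [ 0.48239209 -0.55336575 -1.35402341]
[ 0.48647497 -0.08284227]
delta [ -1.65 -37.6    0.09] twist 7.346818328630623 yaw_y 1.4410224961753677 tilt 0.02390584480760514
```

View pics/a2.png

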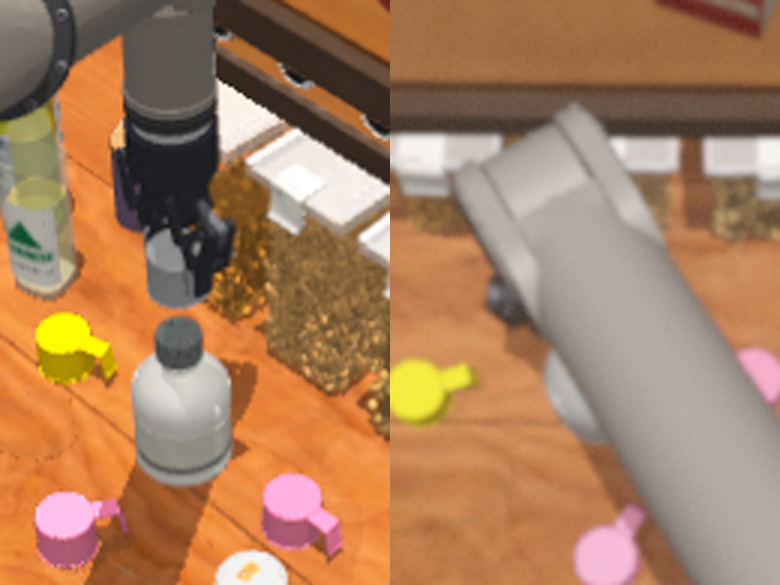

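The cup is held, the bare cap is visible at scene crop (180,340), and the bottle is unmoved. Carrying the cup to above the rail.

```bash
python3 -m handwheel '[{"grip":5,"delta_pos":[0,-1.5,0],"twist":0},{"grip":5,"delta_pos":[-0.2,-4.5,0],"twist":1},{"grip":5,"delta_pos":[-0.4,-8.5,0],"twist":2},{"grip":5,"delta_pos":[-0.6,-13,0],"twist":3},{"grip":5,"delta_pos":[-0.8,-17.5,0],"twist":4},{"grip":5,"delta_pos":[-1,-22,0],"twist":5},{"grip":5,"delta_pos":[-1.2,-26.5,0],"twist":6},{"grip":5,"delta_pos":[-1.4,-31,0],"twist":7},{"grip":5,"delta_pos":[-1.6,-34.5,0],"twist":7.3},{"grip":5,"delta_pos":[-1.6,-36.8,0],"twist":7.3},{"grip":5,"delta_pos":[-1.6,-37.6,0],"twist":7.3},{"grip":5,"delta_pos":[-1.6,-37.6,0],"twist":7.3}]'
python3 - <<'E'
from h import *
go([.4865,-.0828,.40],np.pi/2-.258)
t=ctrl.camera("top")[:,:,::-1]; s=ctrl.camera("scene")[:,:,::-1]
cv2.imwrite("pics/a3.png",np.hstack([crop(s,335,210,120,130,4),crop(t,380,200,120,130,2).repeat(2,0)[:520].repeat(1,1)]))
E
```

```text
clock: 5.6
position: [0.4853, -0.084, 0.4004]
eef_rot: [-0.0, 0.13, 0.992, 0.0]
contact_force: [0.5, 0.7, -0.5]
width: 0.0529
gripper_force: 62.8
delta [-0.08  0.15  0.04] twist -0.11429236127722663 yaw_y 1.31080154878073 tilt 0.041622440992941746
```

View pics/a3.png

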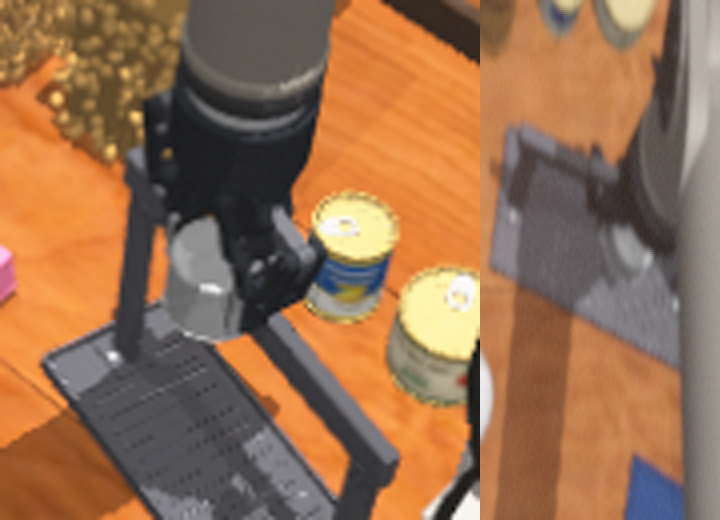

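The cup hangs in the gripper just on the robot's side of the bar. Its left edge is at about scene (376,281) and its lowest rim at (387.5,294.5), while the hook is hidden by the gripper. I'll compare these with the prediction.

```bash
python3 - <<'E'
from h import *
c=ctrl.sense()['position']; print(c)
th=np.linspace(0,2*np.pi,360)
for z in(.215,.219,.223):
    q=np.array([c[0]+.028*np.cos(th),c[1]+.028*np.sin(th),0*th+z]).T
    p=proj("scene",q); print(z,"left",p[p[:,0].argmin()],"low",p[p[:,1].argmax()])
d=R.from_euler('z',-.258).as_matrix()
print("hook tip",proj("scene",c*[1,1,0]+d@[.055,0,.24]),"top",proj("top",c*[1,1,0]+d@[.055,0,.255]),"base ctr top",proj("top",[c[0]-.02,c[1],.264]))
E
```

```text
[ 0.48606214 -0.08150648  0.40042508]
0.215 left [374.19582194 284.88663035] low [387.55303556 295.62145407]
0.219 left [374.35035189 283.81181793] low [387.74248659 294.55796981]
0.223 left [374.50551746 282.73186479] low [387.93273611 293.48928886]
hook tip [[407.70908068 268.97241443]] top [[460.26854847 232.94458881]] base ctr top [[456.40844361 263.76720951]]
```

```bash
python3 - <<'E'
from h import *
s=ctrl.camera("scene"); 
for r in(270,276,282,284,286): print(r,[int(v) for v in s[r,368:386].astype(int)@[0,1,0]], [int(v) for v in s[r,368:386,0].astype(int)-s[r,368:386,2]])
print([int(v) for v in s[286:302,388,1]])
c=ctrl.sense()['position']; th=np.linspace(0,2*np.pi,720)
for r,z in((.028,.219),(.0275,.23),(.027,.25),(.027,.264)):
    q=np.array([c[0]+r*np.cos(th),c[1]+r*np.sin(th),0*th+z]).T
    p=proj("scene",q); print(z,"left",p[p[:,0].argmin()])
E
```

```text
270 [57, 58, 59, 58, 55, 96, 135, 136, 115, 103, 141, 165, 153, 146, 147, 145, 146, 145] [-3, -3, -2, -3, -2, 93, 160, 144, 52, 0, 0, -1, -1, 0, 0, 0, -1, -1]
276 [58, 60, 61, 58, 89, 129, 143, 142, 122, 102, 128, 155, 162, 163, 153, 146, 147, 146] [-2, -1, -1, -3, 82, 159, 174, 176, 115, 6, -2, -1, 0, 0, -2, -1, -1, 0]
282 [57, 59, 61, 69, 114, 138, 132, 123, 109, 101, 103, 104, 103, 104, 105, 107, 127, 156] [-2, -2, -2, 24, 135, 175, 162, 80, 4, 0, 0, -1, 0, -1, 0, 0, 0, -1]
284 [60, 62, 61, 90, 125, 125, 128, 128, 109, 103, 104, 107, 108, 108, 109, 117, 123, 123] [-3, -2, -3, 82, 157, 150, 102, 52, -1, 0, -1, -1, 0, -1, -1, 0, -1, 0]
286 [60, 61, 57, 91, 97, 80, 74, 103, 112, 103, 105, 105, 104, 104, 113, 120, 123, 126] [-3, -3, -4, -1, 13, 13, -2, -1, -1, 0, 0, -1, 0, -1, 0, 0, -1, -2]
[129, 129, 129, 127, 127, 128, 128, 128, 211, 140, 100, 81, 53, 73, 82, 83]
0.219 left [374.26966275 283.64008714]
0.23 left [374.92109907 280.66939201]
0.25 left [375.94021035 275.1567143 ]
0.264 left [376.50674519 271.20937198]
```

```bash
python3 - <<'E'
from h import *
s=cv2.cvtColor(cv2.imread("pics/scene0.png"),cv2.COLOR_BGR2GRAY).astype(int);t=cv2.cvtColor(cv2.imread("pics/top0.png"),cv2.COLOR_BGR2GRAY).astype(int)
d=R.from_euler('z',-.258).as_matrix(); m=np.array([.5208,-.0919,0])
for yy in(.06,0,-.06):
    E=[m+d@[x,yy,.2] for x in(-.006,.006)]
    pt=proj("top",E);ps=proj("scene",E)
    c=int(round(pt[:,0].mean())); r0=int(pt[:,1].min())-5; print("top",pt.round(1).tolist(),"col",c,"rows from",r0,t[r0:r0+18,c].tolist())
    r=int(round(ps[:,1].mean())); c0=int(ps[:,0].min())-7; print("scene",ps.round(1).tolist(),"row",r,"cols from",c0,s[r,c0:c0+24].tolist())
E
```

```text
top [[428.0, 241.9], [429.1, 237.2]] col 429 rows from 232 [156, 156, 153, 151, 146, 140, 133, 136, 132, 123, 103, 84, 88, 106, 128, 133, 130, 117]
scene [[382.2, 266.8], [386.4, 264.8]] row 266 cols from 375 [76, 54, 55, 54, 55, 55, 82, 111, 125, 127, 125, 111, 90, 84, 87, 88, 89, 89, 90, 87, 85, 81, 77, 73]
top [[452.8, 248.5], [453.9, 243.8]] col 453 rows from 238 [142, 143, 146, 150, 150, 146, 137, 134, 136, 128, 113, 87, 79, 91, 110, 123, 127, 125]
scene [[397.0, 284.5], [401.3, 282.4]] row 283 cols from 390 [52, 55, 56, 56, 56, 71, 109, 127, 127, 126, 126, 124, 150, 153, 155, 156, 155, 155, 156, 153, 124, 130, 136, 146]
top [[478.0, 255.2], [479.0, 250.4]] col 478 rows from 245 [154, 159, 156, 155, 151, 146, 139, 136, 132, 124, 101, 83, 83, 106, 126, 131, 132, 130]
scene [[412.6, 303.0], [416.9, 300.8]] row 302 cols from 405 [65, 52, 53, 56, 51, 56, 69, 110, 125, 127, 125, 126, 133, 147, 153, 157, 160, 158, 156, 155, 158, 159, 159, 160]
```

The predictions match to under 1 mm, so I'm lowering the hook over the bar.

```bash
python3 -m handwheel '[{"grip":5,"delta_pos":[0,0,0.5],"twist":0},{"grip":5,"delta_pos":[0,0,1.2],"twist":0},{"grip":5,"delta_pos":[0,0,2],"twist":0},{"grip":5,"delta_pos":[0,0,2.6],"twist":0},{"grip":5,"delta_pos":[0,0,3.2],"twist":0},{"grip":5,"delta_pos":[0,0,3.8],"twist":0},{"grip":5,"delta_pos":[0,0,4.4],"twist":0},{"grip":5,"delta_pos":[0,0,4.9],"twist":0},{"grip":5,"delta_pos":[0,0,5.2],"twist":0},{"grip":5,"delta_pos":[0,0,5.4],"twist":0},{"grip":5,"delta_pos":[0,0,5.4],"twist":0}]'
```

```text
clock: 6.85
position: [0.486, -0.0828, 0.3465]
eef_rot: [-0.0, 0.128, 0.992, 0.0]
contact_force: [0.3, -0.3, -0.3]
width: 0.0529
gripper_force: 62.8
```

```bash
python3 -m handwheel '[{"grip":5,"delta_pos":[0,0,0.2],"twist":0},{"grip":5,"delta_pos":[0,0,0.3],"twist":0},{"grip":5,"delta_pos":[0,0,0.4],"twist":0},{"grip":5,"delta_pos":[0,0,0.5],"twist":0},{"grip":5,"delta_pos":[0,0,0.5],"twist":0}]'
python3 - <<'E'
from h import *
s=ctrl.camera("scene")[:,:,::-1]
cv2.imwrite("pics/a4.png",crop(s,345,220,90,90,6))
E
```

```text
clock: 7.35
position: [0.4861, -0.0828, 0.3422]
eef_rot: [0.0, 0.128, 0.992, 0.0]
contact_force: [-1.6, -0.1, 3.3]
width: 0.0528
gripper_force: 63.3
```

View pics/a4.png

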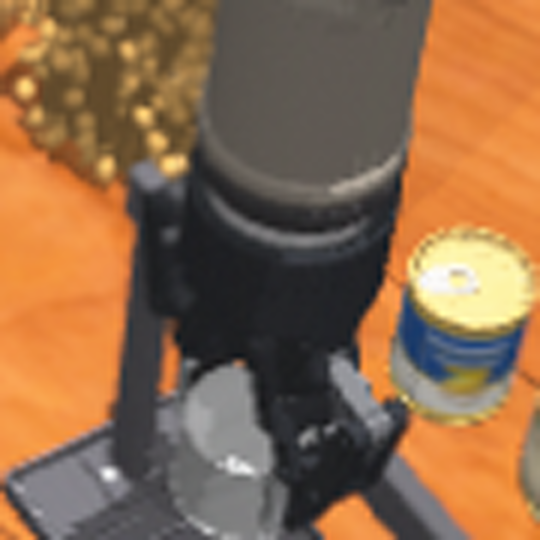

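The picture shows the cup beside the bar (crop (230,440)). The 3.3 N upward push came at the expected depth, so the slot top is on the bar. Releasing.

```bash
python3 -m handwheel '[{"grip":5.6,"delta_pos":[0,0,0],"twist":0},{"grip":5.8,"delta_pos":[0,0,0],"twist":0},{"grip":6.2,"delta_pos":[0,0,0],"twist":0},{"grip":7,"delta_pos":[0,0,0],"twist":0},{"grip":8.5,"delta_pos":[0,0,0],"twist":0},{"grip":8.5,"delta_pos":[0,0,0],"twist":0},{"grip":8.5,"delta_pos":[0,0,0],"twist":0},{"grip":8.5,"delta_pos":[0,0,0],"twist":0}]' && python3 -m handwheel '[{"grip":8.5,"delta_pos":[0,0,-0.5],"twist":0},{"grip":8.5,"delta_pos":[0,0,-1.5],"twist":0},{"grip":8.5,"delta_pos":[0,0,-3],"twist":0},{"grip":8.5,"delta_pos":[0,0,-4.5],"twist":0},{"grip":8.5,"delta_pos":[0,0,-5.5],"twist":0},{"grip":8.5,"delta_pos":[0,0,-6],"twist":0},{"grip":8.5,"delta_pos":[0,0,-6],"twist":0}]'
python3 - <<'E'
from h import *
s=ctrl.camera("scene")[:,:,::-1]; t=ctrl.camera("top")[:,:,::-1]
cv2.imwrite("pics/a5.png",np.hstack([crop(s,355,240,65,90,5),crop(s,250,180,90,90,5)]))
go([.5193,.2922,.40],np.pi/2-.13)
E
```

```text
clock: 8.2
position: [0.4861, -0.0827, 0.3417]
eef_rot: [0.0, 0.128, 0.992, 0.0]
contact_force: [1.3, -0.2, 0.0]
width: 0.0849
gripper_force: 0.0
clock: 8.9
position: [0.4862, -0.0828, 0.4025]
eef_rot: [0.001, 0.128, 0.992, 0.0]
contact_force: [-0.0, 0.4, -0.5]
width: 0.0852
gripper_force: 0.0
delta [ 6.3  37.11  0.14] twist -7.28142509438248 yaw_y 1.3137114846605835 tilt 0.036397378502549906
```

View pics/a5.png

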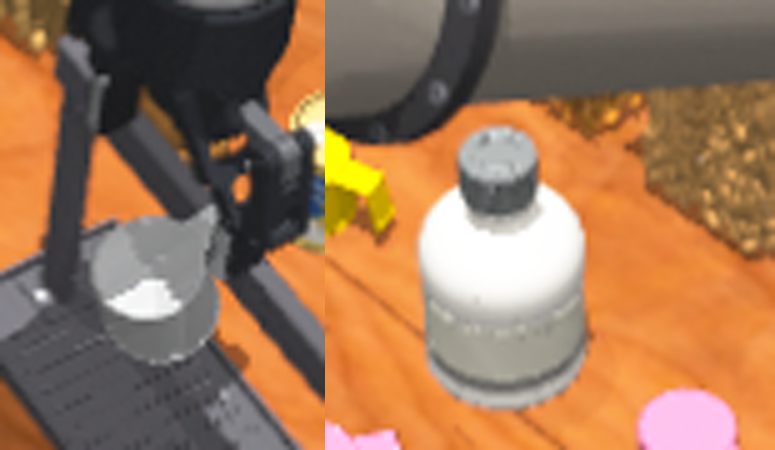

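The cup hangs on the bar, leaning as described (crop (160,290)). The bottle stands where it was, its bottom still at scene (286.6,261), with the cap at (284.7,211). Going back over the cap.

```bash
python3 -m handwheel '[{"grip":8.5,"delta_pos":[0,0,0],"twist":0},{"grip":8.5,"delta_pos":[0.5,2,0],"twist":0},{"grip":8.5,"delta_pos":[1,5,0],"twist":-1},{"grip":8.5,"delta_pos":[2,9.5,0],"twist":-2},{"grip":8.5,"delta_pos":[2.8,14,0],"twist":-3},{"grip":8.5,"delta_pos":[3.5,18.5,0],"twist":-4},{"grip":8.5,"delta_pos":[4.2,23,0],"twist":-5},{"grip":8.5,"delta_pos":[5,27.5,0],"twist":-6},{"grip":8.5,"delta_pos":[5.7,32,0],"twist":-7},{"grip":8.5,"delta_pos":[6.1,35,0],"twist":-7.3},{"grip":8.5,"delta_pos":[6.3,36.7,0],"twist":-7.3},{"grip":8.5,"delta_pos":[6.3,37.1,0],"twist":-7.3}]' && python3 -m handwheel '[{"grip":8.5,"delta_pos":[0,0,0],"twist":0},{"grip":8.5,"delta_pos":[0,0,2],"twist":0},{"grip":8.5,"delta_pos":[0,0,4],"twist":0},{"grip":8.5,"delta_pos":[0,0,5],"twist":0},{"grip":8.5,"delta_pos":[0,0,5],"twist":0}]'
python3 - <<'E'
from h import *
go([.5193,.2922,.301],np.pi/2-.13)
E
```

```text
clock: 10.2
position: [0.5191, 0.2939, 0.4008]
eef_rot: [-0.001, 0.063, 0.998, -0.0]
contact_force: [0.3, 0.2, -0.4]
width: 0.0852
gripper_force: 0.0
clock: 10.7
position: [0.5193, 0.29, 0.3504]
eef_rot: [-0.001, 0.066, 0.998, -0.001]
contact_force: [-0.2, -0.7, 0.6]
width: 0.085
gripper_force: 0.0
delta [0.02 0.24 4.94] twist -0.13587637033341338 yaw_y 1.4384248367569195 tilt 0.20150168304191157
```

```bash
python3 -m handwheel '[{"grip":8.5,"delta_pos":[0,0.1,1],"twist":0},{"grip":8.5,"delta_pos":[0,0.1,2.5],"twist":0},{"grip":8.5,"delta_pos":[0,0.1,3.8],"twist":0},{"grip":8.5,"delta_pos":[0,0.1,4.6],"twist":0},{"grip":8.5,"delta_pos":[0,0.1,4.9],"twist":0},{"grip":8.5,"delta_pos":[0,0.1,4.9],"twist":0},{"grip":8.5,"delta_pos":[0,0.1,4.9],"twist":0}]'
python3 - <<'E'
from h import *
go([.5193,.2922,.301],np.pi/2-.13)
E
```

```text
clock: 11.4
position: [0.5198, 0.2932, 0.3031]
eef_rot: [0.0, 0.065, 0.998, 0.0]
contact_force: [0.2, -0.3, 0.6]
width: 0.0849
gripper_force: 0.0
delta [ 0.04 -0.11  0.21] twist 0.019610649585479506 yaw_y 1.4411385971986181 tilt 0.0492957186933692
```

Aligned. Closing on the cap.

```bash
python3 -m handwheel '[{"grip":7,"delta_pos":[0,-0.1,0.1],"twist":0},{"grip":6,"delta_pos":[0,-0.1,0.1],"twist":0},{"grip":5,"delta_pos":[0,-0.1,0.1],"twist":0},{"grip":4.4,"delta_pos":[0,-0.1,0.1],"twist":0},{"grip":3.9,"delta_pos":[0,-0.1,0.1],"twist":0},{"grip":3.9,"delta_pos":[0,-0.1,0.1],"twist":0},{"grip":3.9,"delta_pos":[0,-0.1,0.1],"twist":0},{"grip":3.9,"delta_pos":[0,-0.1,0.1],"twist":0},{"grip":3.9,"delta_pos":[0,-0.1,0.1],"twist":0}]'
```

```text
clock: 12.3
position: [0.5197, 0.2928, 0.3024]
eef_rot: [0.001, 0.065, 0.998, 0.001]
contact_force: [0.5, 3.2, 4.5]
width: 0.0407
gripper_force: 60.8
```

```bash
python3 -m handwheel '[{"grip":3.9,"delta_pos":[0,0,0.1],"twist":0},{"grip":3.9,"delta_pos":[0,0,0.2],"twist":0},{"grip":3.9,"delta_pos":[0,0,0.3],"twist":0},{"grip":3.9,"delta_pos":[0,0,0.4],"twist":0},{"grip":3.9,"delta_pos":[0,0,0.45],"twist":0},{"grip":3.9,"delta_pos":[0,0,0.45],"twist":0},{"grip":3.9,"delta_pos":[0,0,0.45],"twist":0}]'
```

```text
clock: 13.0
position: [0.5197, 0.2929, 0.2989]
eef_rot: [0.001, 0.065, 0.998, 0.001]
contact_force: [-1.0, 2.8, 9.8]
width: 0.0407
gripper_force: 61.4
```

```bash
python3 -m handwheel '[{"grip":3.9,"delta_pos":[0,0,0.1],"twist":0},{"grip":3.9,"delta_pos":[0,0,0.15],"twist":0},{"grip":3.9,"delta_pos":[0,0,0.15],"twist":0},{"grip":3.9,"delta_pos":[0,0,0.15],"twist":0}]'
```

```text
clock: 13.4
position: [0.5197, 0.2928, 0.2977]
eef_rot: [0.001, 0.065, 0.998, 0.001]
contact_force: [-2.4, 2.3, 11.6]
width: 0.0406
gripper_force: 61.6
```

Force 11.6 N means about 4.3 mm of push. Twisting anticlockwise from above is negative twist about the downward tool z.

```bash
python3 -m handwheel '[{"grip":3.9,"delta_pos":[0,0,0],"twist":-4},{"grip":3.9,"delta_pos":[0,0,0],"twist":-10},{"grip":3.9,"delta_pos":[0,0,0],"twist":-16},{"grip":3.9,"delta_pos":[0,0,0],"twist":-22},{"grip":3.9,"delta_pos":[0,0,0],"twist":-28},{"grip":3.9,"delta_pos":[0,0,0],"twist":-34},{"grip":3.9,"delta_pos":[0,0,0],"twist":-40},{"grip":3.9,"delta_pos":[0,0,0],"twist":-46},{"grip":3.9,"delta_pos":[0,0,0],"twist":-52},{"grip":3.9,"delta_pos":[0,0,0],"twist":-58},{"grip":3.9,"delta_pos":[0,0,0],"twist":-62},{"grip":3.9,"delta_pos":[0,0,0],"twist":-62}]'
python3 - <<'E'
from h import *
go([.5197,.2928,.2977]); s=ctrl.sense(); print(s['ft_torque'],s['joint_positions'][6])
E
```

```text
clock: 14.6
position: [0.5199, 0.2938, 0.2981]
eef_rot: [0.002, -0.459, 0.888, 0.001]
contact_force: [-1.0, 4.7, 11.6]
width: 0.0411
gripper_force: 61.6
delta [ 0.09 -0.04  0.04] twist None yaw_y 2.5251361438181052 tilt 0.30262300978869344
[0.83746149 0.35609243 0.13078859] 1.9108746933636926
```

```bash
python3 -m handwheel '[{"grip":3.9,"delta_pos":[0,0,-0.2],"twist":-62e-9},{"grip":3.9,"delta_pos":[0,0,-0.4],"twist":0},{"grip":3.9,"delta_pos":[0,0,-0.6],"twist":0},{"grip":3.9,"delta_pos":[0,0,-0.8],"twist":0},{"grip":3.9,"delta_pos":[0,0,-0.9],"twist":0},{"grip":3.9,"delta_pos":[0,0,-0.9],"twist":0}]'
```

```text
clock: 15.2
position: [0.5192, 0.2914, 0.3038]
eef_rot: [-0.001, -0.458, 0.889, -0.0]
contact_force: [0.2, 2.0, 0.1]
width: 0.041
gripper_force: 60.5
```

```bash
python3 -m handwheel '[{"grip":3.9,"delta_pos":[0,0,-0.2],"twist":0},{"grip":3.9,"delta_pos":[0,0,-0.4],"twist":0},{"grip":3.9,"delta_pos":[0,0,-0.4],"twist":0},{"grip":3.9,"delta_pos":[0,0,-0.4],"twist":0}]'
```

```text
clock: 15.6
position: [0.5193, 0.2921, 0.3086]
eef_rot: [-0.0, -0.458, 0.889, 0.0]
contact_force: [-0.5, 1.7, -0.8]
width: 0.0408
gripper_force: 60.6
```

The lift force is only the cap's own weight, so the cap is free. Raising it straight up to 5 cm clear.

```bash
python3 -m handwheel '[{"grip":3.9,"delta_pos":[0,0,-0.4],"twist":0},{"grip":3.9,"delta_pos":[0,0,-1],"twist":0},{"grip":3.9,"delta_pos":[0,0,-1.8],"twist":0},{"grip":3.9,"delta_pos":[0,0,-2.6],"twist":0},{"grip":3.9,"delta_pos":[0,0,-3.4],"twist":0},{"grip":3.9,"delta_pos":[0,0,-4.2],"twist":0},{"grip":3.9,"delta_pos":[0,0,-5],"twist":0},{"grip":3.9,"delta_pos":[0,0,-5.6],"twist":0},{"grip":3.9,"delta_pos":[0,0,-5.9],"twist":0},{"grip":3.9,"delta_pos":[0,0,-5.9],"twist":0},{"grip":3.9,"delta_pos":[0,0,-5.9],"twist":0},{"grip":3.9,"delta_pos":[0,0,-5.9],"twist":0}]'
python3 - <<'E'
from h import *
s=ctrl.camera("scene"); a=cv2.cvtColor(cv2.imread("pics/a5.png"),cv2.COLOR_BGR2GRAY)
cv2.imwrite("pics/end.png",s[:,:,::-1])
print("mouth pred",proj("scene",[.5193,.2922,.148]),"shoulder rows",proj("scene",[.5193,.2922,.112]))
for r in(200,206,210,212,214,216,220): print(r,s[r,272:298,1].tolist())
# bottle & cup unchanged? compare against earlier crops
b=cv2.imread("pics/a5.png"); now=np.hstack([crop(s[:,:,::-1],355,240,65,90,5),crop(s[:,:,::-1],250,180,90,90,5)])
d=np.abs(b.astype(int)-now).mean(2)
print("bottle body diff",d[230:420,410:600].mean(),"cup diff",d[215:370,90:215].mean())
E
```

```text
clock: 16.8
position: [0.5193, 0.292, 0.3672]
eef_rot: [-0.0, -0.458, 0.889, -0.0]
contact_force: [0.2, -0.6, -0.4]
width: 0.0408
gripper_force: 60.8
mouth pred [[284.64814488 213.67593232]] shoulder rows [[285.0520189  222.92922177]]
200 [29, 34, 62, 108, 100, 59, 74, 73, 79, 80, 86, 76, 80, 76, 76, 76, 81, 77, 76, 76, 68, 64, 109, 100, 66, 72]
206 [127, 127, 129, 128, 130, 130, 129, 123, 114, 103, 100, 83, 85, 86, 89, 90, 102, 107, 121, 138, 149, 153, 152, 150, 141, 138]
210 [118, 118, 127, 127, 129, 128, 129, 129, 127, 123, 129, 144, 142, 137, 135, 124, 125, 125, 124, 126, 130, 136, 141, 144, 143, 136]
212 [121, 121, 124, 129, 130, 128, 136, 168, 198, 206, 190, 169, 168, 171, 176, 172, 171, 187, 139, 128, 134, 141, 147, 149, 142, 135]
214 [128, 126, 127, 128, 129, 127, 146, 201, 212, 184, 150, 151, 150, 150, 149, 162, 194, 199, 187, 136, 130, 135, 142, 146, 143, 136]
216 [145, 138, 135, 136, 145, 163, 177, 171, 161, 165, 174, 177, 172, 174, 175, 168, 154, 153, 160, 173, 168, 146, 135, 137, 135, 128]
220 [169, 190, 203, 208, 213, 215, 218, 223, 206, 155, 166, 167, 166, 161, 154, 150, 157, 184, 195, 202, 218, 217, 214, 209, 203, 183]
bottle body diff 31.915521698984307 cup diff 47.202374193548394
```

The open neck shows at scene (284.3,213), as predicted, with the cap above it. The brightness differences could just be shadows, so I'll check numerically that the bottle and cup are still in place.

```bash
python3 - <<'E'
from h import *
g=lambda im:cv2.cvtColor(im,cv2.COLOR_BGR2GRAY)
e=lambda a:cv2.magnitude(cv2.Sobel(a,cv2.CV_32F,1,0),cv2.Sobel(a,cv2.CV_32F,0,1))
b=cv2.imread("pics/a5.png"); n=cv2.imread("pics/end.png")
A=cv2.resize(b[:,:325],(65,90),interpolation=cv2.INTER_AREA); B=cv2.resize(b[:,325:],(90,90),interpolation=cv2.INTER_AREA)
for nm,im,ox,oy,(x,y,w,h) in(("cup",A,355,240,(15,45,32,30)),("bottle",B,250,180,(15,40,45,42))):
    T=g(im)[y:y+h,x:x+w]; S=g(n)[oy+y-8:oy+y+h+8,ox+x-8:ox+x+w+8]
    for f in(lambda a:a.astype(np.float32),e):
        _,v,_,l=cv2.minMaxLoc(cv2.matchTemplate(f(S),f(T),cv2.TM_CCOEFF_NORMED)); print(nm,v,"shift",l[0]-8,l[1]-8)
s=ctrl.sense();print(s['clock'],s['width'],s['gripper_force'])
E
```

```text
cup 0.7578037977218628 shift 0 0
cup 0.613254725933075 shift 0 0
bottle 0.7737144827842712 shift 0 0
bottle 0.5238489508628845 shift 0 0
16.85 0.04103942393588792 60.84631025791168
```

Neither has shifted, and the cap is held steady. Handing in.

```bash
python3 -c "
from plant import ctrl
print(ctrl.hand_in())"
```

```text
the job is handed in; nothing more can be done
None
```

The job is handed in, with no verdict returned: by my last checks the cup hangs mouth down on the rail and the freed cap is held level about 5 cm over the open neck, with the bottle where it stood.

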